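# Find the rocking jar lid and hold it home

## Task

Four jars of baking ingredients stand in a wooden rack, and one of their lids is not properly home: press with the fingertips near the edge of the lids, one after another, to find the one that rocks. Then press that lid at its middle, straight down until it is fully home and level, and finish while still holding it down so that I can tape it, because its stiff gasket lifts it again if you let go. Do not pull the lid up, and leave the mug, the jam jar and the biscuit cutter where they are.

Things in the scene. Friction and masses are not known exactly. Their poses are not given: they have to be found in the camera images.
- rack: fixed wooden jar rack, 104 mm (its x) by 370 mm (its y), 42 mm high, origin under its centre, on the worktop. Four identical fixed white jars stand in it in a row along y, 85 mm apart, each with the same flat round light-wood lid, 64 mm across and 14 mm high. Three lids are home and rigid; one, at any of the four places and looking like the others, is loose
- place_1 (a point): centre of the top face of the lid at place 1 of the rack, the end of the row at the rack's -y, nominally 118 mm above the worktop; the true lid top there is up to 3 mm higher or lower. The frame turns with the rack: z up, y along the row, x across it.
- place_2 (a point): centre of the top face of the lid at place 2 of the rack, 85 mm from place 1, nominally 118 mm above the worktop; the true lid top there is up to 3 mm higher or lower. The frame turns with the rack: z up, y along the row, x across it.
- place_3 (a point): centre of the top face of the lid at place 3 of the rack, 85 mm from place 2, nominally 118 mm above the worktop; the true lid top there is up to 3 mm higher or lower. The frame turns with the rack: z up, y along the row, x across it.
- place_4 (a point): centre of the top face of the lid at place 4 of the rack, the end of the row at the rack's +y, nominally 118 mm above the worktop; the true lid top there is up to 3 mm higher or lower. The frame turns with the rack: z up, y along the row, x across it.
- seat (a joint): how far the loose lid, wherever it is, is pressed down (m): about 0 untouched, 0.005 fully home, negative if pulled up. Pressed at its middle it sinks straight down against its gasket, about 1.8 N per mm, to a hard stop at 5 mm (about 9 N), where the jar's rim levels it; 12 to 20 N holds it firmly. Let go, it rises again
- rock_a (a joint): tip of the loose lid about one level axis (rad), 0 level, range -0.14 to 0.14; the axis has an unknown heading. Pressed about 22 mm off its centre the lid tips fully under 2 to 5 N, so that the pressed edge drops 3 to 6 mm; it levels itself when released
- rock_b (a joint): tip of the loose lid about the other level axis, square to that of rock_a (rad), 0 level, range -0.14 to 0.14
- mug: bystander: blue ceramic mug, 78 mm across, 88 mm high, loose, origin at the centre of its underside
- jam: bystander: jam jar, 60 mm across, 85 mm high, loose, origin at the centre of its underside
- cutter: bystander: round steel biscuit cutter, a ring 64 mm across and 30 mm high, loose, origin at the centre of its underside

How it is judged:
By the outcome, as a careful person would: the job done as asked, in the order asked, and still so for the second after the job is handed in, while the arm keeps its last pose, push and grip.
It also fails if it takes over 48 s, if anything falls off the work surface, if the arm or the gripper's body presses on something with over 40 N, if the wrist force passes 120 N, or if a joint passes its speed limit or range.

## Robot

A 6-joint arm with a two-finger parallel gripper is mounted at the origin on the work surface. World frame = base frame: x ahead of the robot, y to its left, z up, the work surface at z = 0. Lengths are in m, angles in degrees, forces in N, time in s.
With the tool pointing down it reaches from about 0.4 to 0.825 m from the base axis. Payload 7 kg.
Tool frame: the origin (TCP) lies midway between the tips of the shut fingers; the grasp point (between the pads) lies 19 mm behind it; z points along the fingers, x is the direction in which the jaws open and shut, and the axes are right-handed (so a half turn about z gives the same grasp; the last joint's range is limited). The gripper opens to 88 mm and grips with 3 to 60 N. Pads are 19 mm wide; open, the fingers measure 130 mm over their backs; the gripper's body (78 mm by 193 mm) begins 47 mm behind the grasp point.
Start: joints at [84.059, 20.546, 0.682, 0, -70.136, -16.507], TCP at [0.258, 0.624, 0.227] pointing down, gripper open.
Joint ranges: [-176.03, 176.03], [-82.01, 121.73], [-58.28, 71.71], [-173.87, 95.51], [-174.79, -0.11], [-173.66, 173.66]. Speed limits (degrees/s): [136.94, 136.94, 172.46, 180, 180, 180].

## Interface

Orientations are given as [roll, pitch, yaw] about the fixed x, y, z axes, in that order (R = Rz(yaw) Ry(pitch) Rx(roll)).
In Python, from plant import * gives the robot as it stands. The module is installed in compiled form; this text tells all that it offers.
- The arm moves only by the shell command python3 -m pendant 'ROWS' [OPENING]. ROWS is JSON, a list that holds one entry, the list of rows, each a list of 6 numbers: the shift along the world's x, y, z in mm, then the turn, a rotation vector about the world's x, y, z in degrees. A call has 1 to 10 rows; each row is the pose to reach, as a shift and turn from the pose commanded when the call began; what a row does not reach only later rows make up. A row lasts 1/8 s, in which the tool goes at most 62.5 mm and 10.7 degrees, less where a joint would pass 70% of its speed; a pose out of reach is approached as far as the arm can. A call with a gripper value outside its range is refused whole. OPENING is the closure, from -1 (fully open) to 1 (shut), set as the call begins (- or left out, the last holds). The fingers move at their own pace and stop on an object; the grip force is fixed at half the most. Time passes only in rows, so rows that repeat a pose let the fingers close. It gives the time, the measured TCP pose, the force and the opening at its end, in the units of the state.
- get_obs(): the state, without advancing time (a new reading comes with each control period).
- snapshot(name): name is "scene" or "top" or "wrist"; returns a dict with "pixels" (480x640x3 uint8, red, green, blue), "depth" (480x640 float32, m along the optical axis (not along the pixel's ray), 0 where there is no reading), "fx", "fy", "cx", "cy" (pixels), "dist" ([k1, k2, p1, p2, k3] as OpenCV has them; the pictures are not rectified), "pose" (4x4, takes a point from camera to world coordinates); the wrist camera has in their place "tool_from_camera" (4x4, takes a point from camera to tool coordinates, whose origin is the TCP and whose axes are the tool frame's). Camera axes: x right, y down, z forward; pixel columns grow to the right and rows downward; lengths in m; the calibration is good to about 2 mm. A picture is of the moment at which its call begins: read the wrist's pose just before it.
- close_job(): hands the job in, once; it reports no verdict.
The state is a dict: "clock": time; "joint_pos": joint angles; "qvel": joint speeds; "tau": joint torques, N m; "tool_pos": TCP position; "orientation": TCP orientation; "force": force on the tool from outside, world axes, zero at the start; "moment": the same for the moment, N m; "opening": finger opening in m.
Only numpy, scipy, OpenCV 4.12 (cv2) and the standard library are available. Lean on these libraries where they do the work, as an engineer would, in place of code of your own. Each camera call takes 0.05 s, during which the arm holds its last target. There are 200 camera calls.

## Working session

There is one attempt and no reset: what is moved stays moved. The work goes in short steps, Python scripts to look and compute and a shell command to move; the robot and the scene stay as the last step left them, time stands still between calls to the robot, and variables do not carry over. Pictures are saved under pics/ and viewed, about 8 in all and at most 12, crops included, and the job is handed in when it is done.

```bash
mkdir -p pics; python3 - <<'E'
from plant import *
import cv2,numpy as np
print(get_obs())
for n in("top","scene"):
    s=snapshot(n); cv2.imwrite(f"pics/{n}1.png",s["pixels"][:,:,::-1]); np.savez(f"{n}1.npz",**s)
    print(n,s["fx"],s["fy"],s["cx"],s["cy"],s["dist"],s["pose"])
E
```

```text
{'clock': 0.0, 'joint_pos': array([ 8.40581018e+01,  2.05931714e+01,  6.33435906e-01, -1.87427771e-02,
       -7.01334019e+01, -1.65087333e+01]), 'qvel': array([0.02776609, 0.09432148, 0.06102327, 0.00527329, 0.05780044,
       0.04461205]), 'tau': array([ 1.37497897e-03, -5.82713807e+01,  2.93048555e+01,  6.99732408e+00,
        7.06541701e-03, -1.47426081e-04]), 'tool_pos': array([0.25760199, 0.62340006, 0.22560483]), 'orientation': array([-1.79990424e+02, -9.43048941e-02, -1.12457023e+02]), 'force': array([-0.96103516, -0.45924252,  0.16891582]), 'moment': array([ 0.04180434,  0.01183226, -0.03445604]), 'opening': 0.08791289405334547}
top 600.8576875260242 600.8576875260242 316.3762493913496 236.07512038838962 [-0.16379292  0.          0.          0.          0.        ] [[ 0.00361065 -0.99535463  0.09620877  0.4629966 ]
 [-0.99971635 -0.00132803  0.02377922  0.0268234 ]
 [-0.02354099 -0.09626734 -0.99507709  1.00236865]
 [ 0.          0.          0.          1.        ]]
scene 599.2478979726154 599.2478979726154 311.68487934455595 237.5326050143433 [0.01069019 0.         0.         0.         0.        ] [[ 0.53406517  0.57582453 -0.61903191  1.10423478]
 [ 0.84523035 -0.38008906  0.3756567  -0.29602986]
 [-0.01897491 -0.72384972 -0.6896967   0.70250527]
 [ 0.          0.          0.          1.        ]]
```

View pics/top1.png

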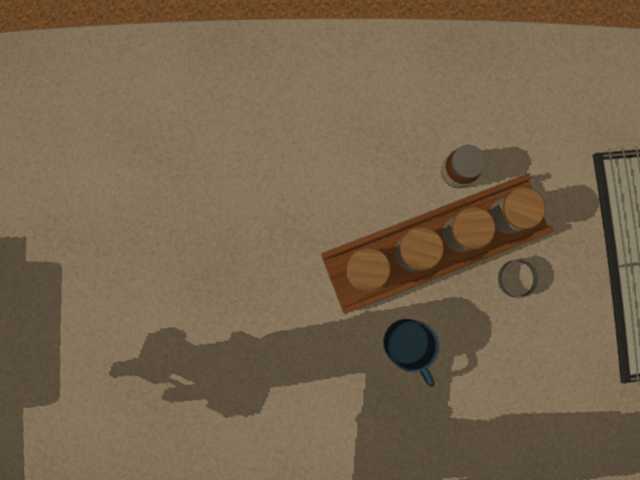

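The top view shows the four lids at about (368,269), (420,249), (472,228) and (524,208). The jam jar is at (465,165), the cutter at (518,278) and the mug at (411,345). Next I get the positions from height masks.

```bash
cat > h.py <<'E'
import numpy as np,cv2
def cloud(s,pose=None):
    K=np.array([[s["fx"],0,s["cx"]],[0,s["fy"],s["cy"]],[0,0,1]],float)
    v,u=np.mgrid[:480,:640]
    p=cv2.undistortPoints(np.stack([u,v],-1).reshape(-1,1,2).astype(float),K,np.array(s["dist"],float)).reshape(480,640,2)
    c=np.dstack([p,np.ones((480,640))])*s["depth"][...,None]
    P=s["pose"] if pose is None else pose
    return c@P[:3,:3].T+P[:3,3]
E
python3 - <<'E'
from h import *
s=dict(np.load("top1.npz")); w=cloud(s); z=w[...,2]*(s["depth"]>0)
print("table z",np.median(z[100:200,100:300]))
m=((z>0.105)&(z<0.13)).astype(np.uint8)
m=cv2.morphologyEx(m,cv2.MORPH_OPEN,np.ones((5,5)))
n,l,st,c=cv2.connectedComponentsWithStats(m)
C=[]
for i in range(1,n):
    if st[i,4]<300: continue
    q=w[l==i]; (x,y),r=cv2.minEnclosingCircle(q[:,:2].astype(np.float32))
    A=np.c_[q[:,:2]-q[:,:2].mean(0),np.ones(len(q))];f=np.linalg.lstsq(A,q[:,2],rcond=None)[0]
    print(c[i],st[i,4],"circ",x,y,r,"mean",q.mean(0),"tilt",f[:2])
for nm,(u,v,r) in dict(jam=(466,162,25),mug=(411,345,35),cut=(518,278,25)).items():
    q=w[v-r:v+r,u-r:u+r].reshape(-1,3);q=q[(q[:,2]>.02)]
    t=q[q[:,2]>np.percentile(q[:,2],95)-.01]
    print(nm,cv2.minEnclosingCircle(t[:,:2].astype(np.float32)),q[:,2].max())
E
```

```text
table z 0.0006850247050665947
[523.51065341 207.72301136] 1408 circ 0.5930629372596741 -0.26574036478996277 0.032535456120967865 mean [ 0.59207092 -0.26431289  0.11624604] tilt [ 0.0116361  -0.02820407]
[473.46379928 227.41863799] 1395 circ 0.5620719790458679 -0.18705403804779053 0.032258905470371246 mean [ 0.56189128 -0.18623691  0.11710652] tilt [ 0.00851599 -0.01357735]
[421.48621908 247.99151943] 1415 circ 0.5315916538238525 -0.10787079483270645 0.0320194810628891 mean [ 0.53091896 -0.10726332  0.11954595] tilt [ 0.00599938 -0.01702   ]
[368.43065187 268.7926491 ] 1442 circ 0.5001062154769897 -0.029135258868336678 0.032099172472953796 mean [ 0.50026585 -0.02880295  0.11813799] tilt [-0.00135635 -0.01100181]
jam ((0.5769104361534119, -0.08917947113513947), 0.1626824587583542) 1.0023686466223014
mug ((0.40207600593566895, -0.04688403755426407), 0.09572480618953705) 1.0023686466223014
cut ((0.47568279504776, -0.14433403313159943), 0.17172694206237793) 1.0023686466223014
```

```bash
python3 -m pendant '[[[60,-60,0,0,0,-10],[90,-120,0,0,0,-20],[120,-175,0,0,0,-30],[145,-230,0,0,0,-40],[170,-285,0,0,0,-50],[190,-340,0,0,0,-60],[210,-395,0,0,0,-70],[225,-450,0,0,0,-80],[235,-505,0,0,0,-90],[245,-560,0,0,0,-100]]]' 1; python3 -c "
from plant import *;print(get_obs())"
```

```text
clock: 1.35
tool_pos: [0.5027, 0.0617, 0.2265]
orientation: [-180.0, -0.0, 147.2]
force: [1.3, 0.5, -0.3]
opening: 0.0008
{'clock': 1.35, 'joint_pos': array([ 2.92500134e+01,  4.54798448e+00, -2.01868322e+01, -4.52646225e-03,
       -6.52722899e+01, -6.20339910e+01]), 'qvel': array([-5.19756705e+01,  3.90489682e-01,  3.75991403e-01,  2.29708066e-02,
        1.25568654e-01, -2.76358919e+01]), 'tau': array([  5.73081851, -36.38862848,  27.34735787,   6.52436838,
        -0.22935231,   0.8158635 ]), 'tool_pos': array([0.50265766, 0.06170395, 0.22647189]), 'orientation': array([-1.79995651e+02, -6.96376428e-03,  1.47214128e+02]), 'force': array([ 1.33653047,  0.54216016, -0.3077094 ]), 'moment': array([ 0.10409228, -0.28645679,  0.01034373]), 'opening': 0.0008470581808510654}
```

```bash
python3 -m pendant '[[[10,-45,0,0,0,-10],[18,-85,0,0,0,-20],[18,-85,-40,0,0,-30],[18,-85,-75,0,0,-36],[18,-85,-95,0,0,-36],[18,-85,-100,0,0,-36],[18,-85,-100,0,0,-36],[18,-85,-100,0,0,-36]]]'; python3 - <<'E'
from plant import *
import cv2,numpy as np
o=get_obs();print(o["tool_pos"],o["force"],o["moment"],o["joint_pos"])
s=snapshot("scene");cv2.imwrite("pics/s2.png",s["pixels"][:,:,::-1])
E
```

```text
clock: 2.35
tool_pos: [0.5214, -0.021, 0.1276]
orientation: [179.9, 0.0, 111.6]
force: [0.4, 0.3, 0.2]
opening: 0.0005
[ 0.52141615 -0.02095431  0.12756522] [0.35155468 0.30896987 0.1882795 ] [ 0.12205632 -0.16515256 -0.04383631] [ 1.92716883e+01  1.12734364e+01 -2.63827693e+01  1.38918400e-02
 -5.22500830e+01 -8.77063569e+01]
```

View pics/s2.png

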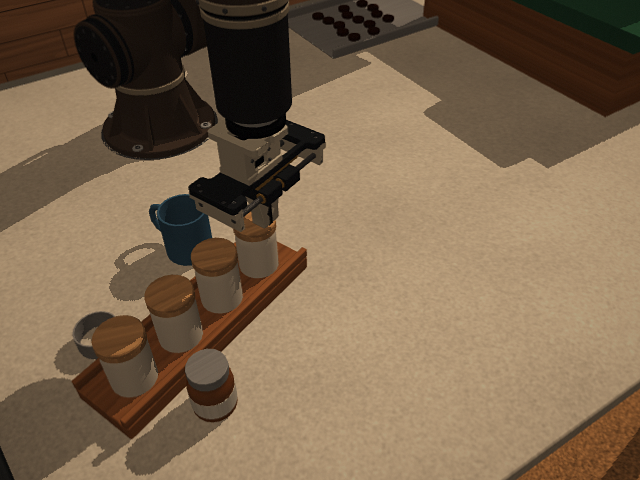

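The shut fingertips sit over the outer half of the nearest lid, at about (265,215). I'll probe downwards in small steps.

```bash
for i in 1; do python3 -m pendant '[[[0,0,-4,0,0,0],[0,0,-7,0,0,0],[0,0,-8,0,0,0],[0,0,-8,0,0,0]]]'; done; python3 -m pendant '[[[0,0,-1,0,0,0],[0,0,-1,0,0,0]]]';python3 -m pendant '[[[0,0,-1,0,0,0],[0,0,-1,0,0,0]]]'
```

```text
clock: 2.9
tool_pos: [0.5208, -0.0212, 0.1185]
orientation: [-180.0, 0.0, 111.6]
force: [-0.5, 0.3, 0.5]
opening: 0.0003
clock: 3.15
tool_pos: [0.5209, -0.0212, 0.1184]
orientation: [180.0, 0.0, 111.6]
force: [-3.7, 1.3, 8.2]
opening: 0.0009
clock: 3.4
tool_pos: [0.5209, -0.0212, 0.1183]
orientation: [180.0, 0.0, 111.6]
force: [-8.0, 2.2, 16.1]
opening: 0.0003
```

```bash
python3 -m pendant '[[[0,0,15,0,0,0],[10,-25,18,0,0,0],[31,-79,18,0,0,0],[31,-79,14,0,0,0],[31,-79,8,0,0,0],[31,-79,6,0,0,0],[31,-79,6,0,0,0]]]'; for k in 1 2 3 4; do echo;done; python3 -m pendant '[[[0,0,-2,0,0,0],[0,0,-2,0,0,0]]]';python3 -m pendant '[[[0,0,-1,0,0,0],[0,0,-1,0,0,0]]]';python3 -m pendant '[[[0,0,-1,0,0,0],[0,0,-1,0,0,0]]]'
```

```text
clock: 4.28
tool_pos: [0.5516, -0.0994, 0.1225]
orientation: [-180.0, -0.0, 111.6]
force: [1.2, 0.1, -0.3]
opening: 0.0002




clock: 4.53
tool_pos: [0.5517, -0.0998, 0.1206]
orientation: [180.0, -0.0, 111.6]
force: [0.6, 1.1, 0.5]
opening: 0.0005
clock: 4.78
tool_pos: [0.5519, -0.1, 0.12]
orientation: [180.0, 0.0, 111.6]
force: [-2.0, 1.5, 4.1]
opening: 0.0004
clock: 5.03
tool_pos: [0.5519, -0.1, 0.12]
orientation: [179.9, 0.0, 111.6]
force: [-6.0, 3.6, 11.8]
opening: 0.0006
```

```bash
python3 -m pendant '[[[0,0,15,0,0,0],[10,-25,18,0,0,0],[31,-79,18,0,0,0],[31,-79,14,0,0,0],[31,-79,6,0,0,0],[31,-79,3,0,0,0],[31,-79,3,0,0,0]]]'; for k in 1 ; do echo;done; python3 -m pendant '[[[0,0,-2,0,0,0],[0,0,-2,0,0,0]]]';python3 -m pendant '[[[0,0,-1,0,0,0],[0,0,-1,0,0,0]]]';python3 -m pendant '[[[0,0,-1,0,0,0],[0,0,-1,0,0,0]]]'
```

```text
clock: 5.9
tool_pos: [0.5825, -0.1784, 0.1214]
orientation: [-180.0, -0.0, 111.6]
force: [-0.2, 0.4, -0.5]
opening: 0.0003

clock: 6.15
tool_pos: [0.5828, -0.1789, 0.1197]
orientation: [180.0, 0.0, 111.6]
force: [0.3, 0.3, 0.3]
opening: 0.0008
clock: 6.4
tool_pos: [0.5828, -0.1792, 0.1186]
orientation: [-180.0, -0.0, 111.6]
force: [-0.2, 0.8, 0.9]
opening: 0.0008
clock: 6.65
tool_pos: [0.5829, -0.1792, 0.1177]
orientation: [180.0, 0.0, 111.5]
force: [-1.1, 0.5, 1.7]
opening: 0.0004
```

```bash
for k in 1 ; do python3 -m pendant '[[[0,0,-1,0,0,0],[0,0,-1,0,0,0]]]';python3 -m pendant '[[[0,0,-1,0,0,0],[0,0,-1,0,0,0]]]'; done
```

```text
clock: 6.9
tool_pos: [0.5829, -0.1792, 0.1177]
orientation: [180.0, 0.0, 111.6]
force: [-3.1, 1.7, 8.7]
opening: 0.0004
clock: 7.15
tool_pos: [0.5829, -0.1792, 0.1176]
orientation: [180.0, 0.1, 111.6]
force: [-7.0, 3.2, 15.7]
opening: 0.0005
```

```bash
python3 -m pendant '[[[0,0,15,0,0,0],[10,-25,18,0,0,0],[31,-79,18,0,0,0],[31,-79,14,0,0,0],[31,-79,7,0,0,0],[31,-79,5,0,0,0],[31,-79,5,0,0,0]]]'; echo; python3 -m pendant '[[[0,0,-2,0,0,0],[0,0,-2,0,0,0]]]';python3 -m pendant '[[[0,0,-1,0,0,0],[0,0,-1,0,0,0]]]';python3 -m pendant '[[[0,0,-1,0,0,0],[0,0,-1,0,0,0]]]';python3 -m pendant '[[[0,0,-1,0,0,0],[0,0,-1,0,0,0]]]'
```

```text
clock: 8.02
tool_pos: [0.6136, -0.2574, 0.1206]
orientation: [-180.0, -0.0, 111.6]
force: [0.7, 0.7, -0.1]
opening: 0.0003

clock: 8.28
tool_pos: [0.6138, -0.2578, 0.1187]
orientation: [180.0, 0.0, 111.6]
force: [-0.7, -0.4, 0.0]
opening: 0.0007
clock: 8.52
tool_pos: [0.6137, -0.2582, 0.1175]
orientation: [-180.0, -0.0, 111.6]
force: [0.7, -0.6, 0.2]
opening: 0.0002
clock: 8.78
tool_pos: [0.6139, -0.2582, 0.1166]
orientation: [180.0, 0.0, 111.6]
force: [0.4, 0.4, -0.1]
opening: 0.0004
clock: 9.02
tool_pos: [0.6141, -0.2582, 0.1157]
orientation: [180.0, 0.0, 111.6]
force: [1.0, 0.7, 1.1]
opening: 0.0005
```

```bash
for k in 1; do python3 -m pendant '[[[0,0,-1,0,0,0],[0,0,-1,0,0,0]]]';python3 -m pendant '[[[0,0,-1,0,0,0],[0,0,-1,0,0,0]]]';python3 -m pendant '[[[0,0,-1,0,0,0],[0,0,-1,0,0,0]]]'; done
```

```text
clock: 9.28
tool_pos: [0.6142, -0.2582, 0.1148]
orientation: [180.0, 0.0, 111.6]
force: [1.4, 1.5, 2.8]
opening: 0.0005
clock: 9.52
tool_pos: [0.6142, -0.2582, 0.1138]
orientation: [180.0, 0.0, 111.6]
force: [2.6, 0.7, 3.1]
opening: 0.0004
clock: 9.78
tool_pos: [0.6144, -0.2582, 0.1129]
orientation: [179.9, 0.0, 111.6]
force: [3.6, 2.6, 5.5]
opening: 0.0007
```

The fourth lid, at the far end, gives about 3 mm under 3–5 N, so it's the loose one. The others stopped dead at 8–16 N. I'll lift off and check its centre with the wrist camera.

```bash
python3 -m pendant '[[[0,0,15,0,0,0],[-10,-3,50,0,0,0],[-21,-7,100,0,0,0],[-21,-7,110,0,0,0],[-21,-7,110,0,0,0],[-21,-7,110,0,0,0]]]'; python3 - <<'E'
from plant import *
from h import *
from scipy.spatial.transform import Rotation as R
o=get_obs();s=snapshot("wrist")
T=np.eye(4);T[:3,:3]=R.from_euler("xyz",o["orientation"],degrees=True).as_matrix();T[:3,3]=o["tool_pos"]
for nm,s,P in(("wrist",s,T@s["tool_from_camera"]),("top",snapshot("top"),None)):
    cv2.imwrite(f"pics/{nm}3.png",s["pixels"][:,:,::-1])
    w=cloud(s,P);z=w[...,2]
    m=((z>.108)&(z<.128)&(s["depth"]>0)).astype(np.uint8);m=cv2.morphologyEx(m,cv2.MORPH_OPEN,np.ones((5,5)))
    n,l,st,c=cv2.connectedComponentsWithStats(m)
    for i in range(1,n):
        if st[i,4]<300: continue
        q=w[l==i];print(nm,c[i],st[i,:4],cv2.minEnclosingCircle(q[:,:2].astype(np.float32)),q.mean(0))
print(o["tool_pos"],o["force"])
E
```

```text
clock: 10.52
tool_pos: [0.5918, -0.2649, 0.221]
orientation: [-179.9, -0.1, 111.5]
force: [0.0, 0.3, -0.2]
opening: 0.0003
wrist [311.15258638 234.29898143] [270 196  83  79] ((0.5917894840240479, -0.2660468518733978), 0.032025206834077835) [ 0.58890931 -0.26697138  0.11529573]
wrist [421.88148959 232.20372399] [380 197  84  66] ((0.5610028505325317, -0.18690556287765503), 0.032114747911691666) [ 0.5566713  -0.18991137  0.11587651]
wrist [530.24941262 238.49539129] [487 198  87  82] ((0.5309153199195862, -0.10741017013788223), 0.033136412501335144) [ 0.53039388 -0.11095078  0.11796413]
wrist [616.90842491 233.41473341] [591 200  49  70] ((0.501201868057251, -0.0391707718372345), 0.029993124306201935) [ 0.50119278 -0.04656491  0.11578685]
top [365.16694491 268.39065109] [347 248  35  42] ((0.5005945563316345, -0.028190532699227333), 0.03164296597242355) [ 0.50085633 -0.02400213  0.11811054]
[ 0.5917681  -0.26490223  0.22100434] [ 0.00469776  0.31456    -0.20325584]
```

View pics/wrist3.png

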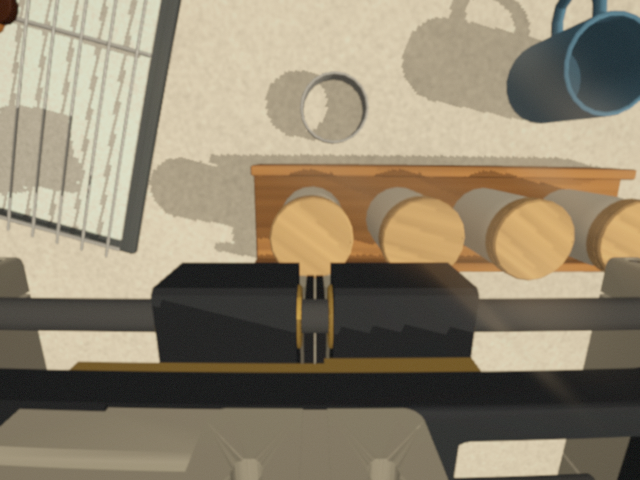

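The wrist view shows the loose lid at (311,234), with its centre at (0.592, -0.266). The TCP is within 1 mm of that. Now I press at the middle.

```bash
python3 -m pendant '[[[0,-0.5,-40,0,0,0],[0,-0.5,-80,0,0,0],[0,-0.5,-96,0,0,0],[0,-0.5,-101,0,0,0],[0,-0.5,-101,0,0,0],[0,-0.5,-101,0,0,0]]]'; python3 -m pendant '[[[0,0,-2,0,0,0],[0,0,-3,0,0,0],[0,0,-4,0,0,0],[0,0,-4,0,0,0]]]';python3 -m pendant '[[[0,0,-1,0,0,0],[0,0,-2,0,0,0],[0,0,-2,0,0,0]]]';python3 -m pendant '[[[0,0,-1,0,0,0],[0,0,-2,0,0,0],[0,0,-2,0,0,0]]]'
```

```text
clock: 11.38
tool_pos: [0.5936, -0.2659, 0.123]
orientation: [179.9, 0.1, 111.6]
force: [-0.7, -0.0, 0.0]
opening: 0.0002
clock: 11.88
tool_pos: [0.5927, -0.2657, 0.1175]
orientation: [-180.0, -0.0, 111.6]
force: [0.8, 0.2, 0.2]
opening: 0.0003
clock: 12.25
tool_pos: [0.5929, -0.2657, 0.1158]
orientation: [180.0, 0.0, 111.6]
force: [-0.1, 0.5, 2.7]
opening: 0.0003
clock: 12.62
tool_pos: [0.5929, -0.2657, 0.114]
orientation: [180.0, 0.0, 111.6]
force: [-1.3, 0.5, 6.1]
opening: 0.0006
```

```bash
python3 -m pendant '[[[0,0,-1,0,0,0],[0,0,-2,0,0,0],[0,0,-2,0,0,0]]]';python3 -m pendant '[[[0,0,-1,0,0,0],[0,0,-2,0,0,0],[0,0,-2,0,0,0]]]'; python3 -m pendant '[[[0,0,-0.5,0,0,0],[0,0,-0.5,0,0,0]]]'
```

```text
clock: 13.0
tool_pos: [0.5929, -0.2658, 0.1124]
orientation: [180.0, 0.0, 111.6]
force: [-3.1, 1.4, 8.1]
opening: 0.0004
clock: 13.38
tool_pos: [0.593, -0.2658, 0.1118]
orientation: [179.9, 0.1, 111.6]
force: [-5.5, 3.7, 17.4]
opening: -0.0002
clock: 13.62
tool_pos: [0.593, -0.2658, 0.1118]
orientation: [179.9, 0.1, 111.6]
force: [-6.6, 4.2, 19.5]
opening: 0.0006
```

```bash
python3 -m pendant '[[[-0.4,0.2,0.5,0,0,0],[-0.4,0.2,0.5,0,0,0],[-0.4,0.2,0.5,0,0,0],[-0.4,0.2,0.5,0,0,0]]]'; python3 - <<'E'
from plant import *
import cv2
for i in range(3):
    s=snapshot("scene");o=get_obs();print(o["clock"],o["tool_pos"],o["force"])
cv2.imwrite("pics/s4.png",cv2.resize(s["pixels"][200:440,40:360,::-1],None,fx=2.4,fy=2.4,interpolation=cv2.INTER_CUBIC))
E
```

```text
clock: 14.12
tool_pos: [0.5929, -0.2658, 0.1119]
orientation: [179.9, 0.1, 111.6]
force: [-4.1, 3.1, 15.9]
opening: 0.0003
14.175 [ 0.59298294 -0.26578906  0.11191101] [-3.56102249  2.42689875 16.5989362 ]
14.225 [ 0.59298254 -0.26574352  0.11189647] [-4.26155649  3.34153668 15.96726274]
14.275 [ 0.59295699 -0.26577568  0.11187196] [-4.19640207  3.2504312  15.05748553]
```

View pics/s4.png

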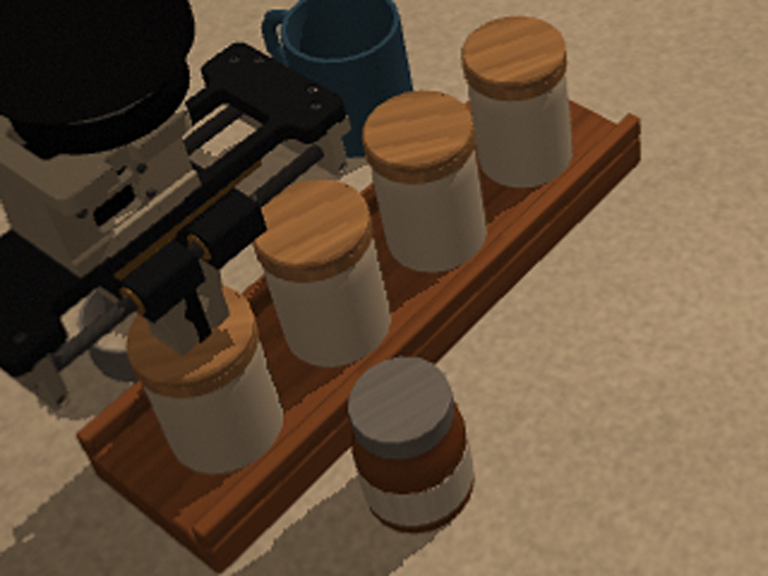

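The fingertips press the middle of the far lid at about (200,330). It looks level and down on its jar, and the push is steady at about 16 N. The mug, jam jar and cutter are where they were, so I'm handing in.

```bash
python3 -c "
from plant import *
close_job();o=get_obs();print(o['clock'],o['tool_pos'],o['force'])"
```

```text
the job is handed in; nothing more can be done
the job is handed in; nothing more can be done
```

The loose lid is the one at the far end of the row, the end away from where the arm started. It's now pressed home, and the arm is still holding it down for you to tape.

- **Finding it:** I pressed each lid about 22 mm off centre. The first three stopped dead under 12–16 N. The fourth gave about 3 mm under 3–5 N.
- **Pressing it home:** I pressed its middle, about 1 mm off the measured centre. It sank about 5 mm against the gasket to a hard stop with the fingertips at z = 0.112 m. The push peaked at 19.5 N, and I eased it to a steady 15–16.5 N before handing in at about 14 s.
- **Last checks:** In the last scene picture the lid looks level and down on its jar, and I saw no sign that the mug, jam jar or cutter had moved. I judged both by eye only, and the gripper partly hid the lid and the cutter. A sideways force of about 5 N remained at the fingertips, with no visible slip. I couldn't read the force after handing in, because the interface had closed.

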